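# Close and lock the bayonet lid of a resin pressure pot

## Task

Close the small pressure pot in which a resin casting is curing: take the loose lid by its bar grip, lower it squarely into the pot's collar with its two lugs through the two gaps, and twist it clockwise until the ramps bite and draw it down snugly on the rubber seal. Feel your way in without forcing it, and stop when it is firmly snug, neither loose nor wrenched tight, since a crushed seal leaks too. Then let go of it, and leave everything else on the table where it is.

Things in the scene. Friction and masses are not known exactly. Their poses are not given: they have to be found in the camera images.
- pot: Small pressure pot, bolted to the table by three feet: round metal vessel 148 mm across, 98 high, open upward, a pressure gauge and a valve low on its side. Origin: on its axis at table height; z up. Its collar has two inward ledges; the two gaps between them lie at the pot's +x and -x. Its faces are greased: friction about 0.2, so the twisted lid stays where it is left.
- collar_top (a point): On the pot's axis, level with the top of collar and ledges, 98 mm above the table. The ledges' inner edge is 57 mm from the axis, the collar wall behind them 66 mm. The lid has 2 mm of play all round in there. Poses are not exact enough for that: if it catches, yield to the side force and try again. A force over 45 N between lid and pot (forced, jammed, overtightened) spoils the job.
- gap (a point): Centre of the gap at the pot's -x side, 61.5 mm from the axis, level with the collar's top; the other gap is oppopoint. Each is 28 degrees (29 mm) wide, so a lug has about 5 degrees of play to either side.
- ramp_end (a point): Where the ramp clockwise of gap ends. Clockwise (from above) of each gap, from 14 to 84 degrees off its centre, the ledge's underside is a ramp that falls 0.08 mm per degree, 92 to 86.4 mm above the table, then runs flat to a stop at about 110 degrees. A lug passing below it is drawn down once it touches.
- seal_mean (a point): Mean place of the top of the rubber seal ring (radius 46 mm) on the collar's floor, 81 mm above the table. A worn or new seal stands 79.6 to 82.4 mm high (this point does not show it), so the ramps first bite after 20 to 60 degrees of twist: feel for it. The seal is a spring of about 12 N/mm; metal 77 mm above the table stops it.
- lid: Loose lid lying flat, grip up, 0.3 to 0.55 kg. Origin: centre of its underside; z up. Metal disc 110 mm across, 15 high, bottom edge bevelled 5 mm; a lug on its +x and one on its -x side; half a turn gives the same lid. Snug = the ramps clamp it with about 17 N (11 to 24 is good): drawn down about 1.2 mm, some 15 degrees of twist, past the first bite.
- bar_grip (a point): Middle of the lid's black bar grip, 40 mm above the lid's underside. The bar lies along the lid's x, 92 mm long, 18 mm thick along y (grip it so), 26 to 54 mm above the underside. Twisting takes under 0.1 N m before the ramps bite, about 0.4 N m when snug. The lid sinks as it tightens: the hand must give way downward.
- lug (a point): The lug at the lid's -x side, 60 mm from its axis, 5 mm above its underside. Each lug reaches to 64 mm from the axis, is 18 mm wide and stands 1 to 9 mm above the underside, below an end of the bar.
- sky_bottle: bystander: small paint bottle with a ribbed cap, 34 mm across, 100 high, upright; origin under its middle; leave it where it is
- stamp: bystander: wooden hand stamp with a turned knob, 34 x 50 mm, 57 high; origin under its middle; leave it where it is
- masking_tape: bystander: roll of masking tape lying flat, 104 mm across, 25 high; origin under its middle; leave it where it is
- glue_stick: bystander: glue stick standing upright, 23 mm across, 89 high; origin under its middle; leave it where it is
- spool: bystander: spool of thread standing upright, 28 mm across, 38 high; origin under its middle; leave it where it is
- eraser: bystander: eraser lying flat, 20 x 40 mm, 13 high; origin under its middle; leave it where it is

How it is judged:
By the outcome, as a careful person would: the job done as asked, in the order asked, and still so for the second after the job is handed in, with the robot touching nothing.
It also fails if it takes over 56 s, if anything falls off the work surface, if the arm or the gripper's body presses on something with over 40 N, if the wrist force passes 120 N, or if a joint passes its speed limit or range.

## Robot

A 7-joint arm with a two-finger parallel gripper is mounted at the origin on a cart in front of the work surface, level with it; the furniture and walls round the work are solid. World frame = base frame: x ahead of the robot, y to its left, z up, the work surface at z = 0. Lengths are in mm, angles in rad, forces in N, time in s.
With the tool pointing down it reaches from about 400 to 875 mm from the base axis. Payload 4.4 kg.
Tool frame: the origin (TCP) lies midway between the tips of the shut fingers; the grasp point (between the pads) lies ctrl.grip_depth behind it (ctrl.grip_depth is the distance from the TCP to the grasp point, in mm); z points along the fingers, y is the line along which they close (so a half turn about z gives the same grasp; the last joint's range is limited). The gripper opens to 85 mm and grips with 20 to 120 N. Pads are 22 mm wide; open, the fingers measure 114 mm over their backs; the gripper's body (76 mm by 85 mm) begins 54 mm behind the grasp point. The pads swing forward as they close: fully open they stand 13 mm farther back than shut.
Start: joints at [1.169, 0.628, 0.038, 1.517, -0.027, 0.996, -0.02], TCP at [214.219, -613.7, 231.313] pointing down, gripper open.
Joint ranges: [-3.06, 3.06], [-0.37, 2.12], [-1.25, 1.32], [0.18, 2.47], [-1.1, 4.24], [0.23, 1.98], [-2.94, 2.94]. Speed limits (rad/s): [2.57, 2.57, 3.14, 3.14, 3.14, 3.14, 3.14].

## Interface

Orientations are given as [roll, pitch, yaw] about the fixed x, y, z axes, in that order (R = Rz(yaw) Ry(pitch) Rx(roll)).
In Python, from cell import ctrl gives the robot as it stands.
- The arm moves only by the tool carry_out, never from a script. Its argument "deltas" is one flat list of numbers, 7 for each row, row after row: the turn, a rotation vector about the tool's x, y, z in degrees, then the shift along the tool's x, y, z in m, then the closure, from -1 (fully open) to 1 (shut). In form: [wx, wy, wz, dx, dy, dz, claw, wx, wy, wz, dx, dy, dz, claw, ...]. A call has 1 to 12 rows; each row shifts and turns the commanded pose from where the row before left it, along the tool's axes as they then stand; what a row does not reach is not made up. A row lasts 1/8 s, in which the tool goes at most 62.5 mm and 10.7 degrees, less where a joint would pass 70% of its speed; a pose out of reach is approached as far as the arm can. A call with a gripper value outside its range is refused whole. The fingers move at their own pace and stop on an object; the grip force is fixed at half the most. Time passes only in rows, so rows that do not move let the fingers close. It gives the time, the measured TCP pose, the force, the opening and the grip force at its end, in the units of the state.
- ctrl.read_state(): the state, without advancing time (a new reading comes with each control period).
- ctrl.get_image(name): name is "side" or "top"; returns the picture (384x512x3 uint8, red, green, blue); there is no depth.
- ctrl.calibration(name): a dict with "mtx" (3x3 intrinsics, pixels), "distortion" ([k1, k2, p1, p2, k3] as OpenCV has them; the pictures are not rectified), "R" (3x3) and "t" (3): a world point X has camera coordinates R X + t. Camera axes: x right, y down, z forward; pixel columns grow to the right and rows downward; lengths in mm; the calibration is good to about 2 mm. A picture is of the moment at which its call begins. calibration takes no time and is no camera call.
- ctrl.finish_job(): hands the job in; it is judged then, once.
The state is a dict: "clock": time; "qpos": joint angles; "qd": joint speeds; "tau": joint torques, N m; "eef_pos": TCP position; "tool_rot": TCP orientation; "force": force on the tool from outside, world axes, zero at the start; "torque": the same for the moment, N m; "width": finger opening in mm; "gripper_force": force on a finger pad.
Only numpy, scipy, OpenCV 4.12 (cv2) and the standard library are available. Lean on these libraries where they do the work, as an engineer would, in place of code of your own. Each camera call takes 0.05 s, during which the arm holds its last target. There are 200 camera calls.

## Working session

There is one attempt and no reset: what is moved stays moved. The work goes in short steps, Python scripts to look and compute and a tool call to move; the robot and the scene stay as the last step left them, time stands still between calls to the robot, and variables do not carry over. Pictures are saved under pics/ and viewed, at most 10 in all, crops included, and the job is handed in when it is done.

Besides the shell and the picture viewer there is one more tool, called after "Emit:" by a JSON object that holds its "op" and its "data", one argument or row to a line. carry_out: Moves the arm, as the interface text tells. Its arguments: {"type":"object","properties":{"deltas":{"type":"array"}},"required":["deltas"]}

```bash
ls; mkdir -p pics
python3 - <<'E'
from cell import ctrl
import cv2
for n in("top","side"):
    cv2.imwrite(f"pics/{n}0.png",ctrl.get_image(n)[:,:,::-1]); c=ctrl.calibration(n); print(n,c)
s=ctrl.read_state(); print(s, ctrl.grip_depth)
E
```

```text
pics
top {'mtx': array([[420.68885443,   0.        , 253.8438285 ],
       [  0.        , 420.68885443, 188.87198233],
       [  0.        ,   0.        ,   1.        ]]), 'distortion': array([-0.10508873,  0.        ,  0.        ,  0.        ,  0.        ]), 'R': array([[-6.58409576e-04, -9.99984753e-01, -5.48277718e-03],
       [-9.99018334e-01,  9.00606324e-04, -4.42894810e-02],
       [ 4.42937435e-02,  5.44823430e-03, -9.99003694e-01]]), 't': array([-282.88843808,  440.22940756, 1049.63076141])}
side {'mtx': array([[362.92163869,   0.        , 250.24038462],
       [  0.        , 362.92163869, 194.48182042],
       [  0.        ,   0.        ,   1.        ]]), 'distortion': array([0.03328271, 0.        , 0.        , 0.        , 0.        ]), 'R': array([[-0.92930807, -0.3692991 ,  0.00216355],
       [-0.19218841,  0.47860568, -0.85673813],
       [ 0.31535713, -0.79658947, -0.51574713]]), 't': array([313.82039656, 305.30960063, 545.9890613 ])}
{'clock': 0.1, 'qpos': array([ 1.16916678,  0.62924575,  0.03843534,  1.51825508, -0.02701049,
        0.9963081 , -0.02003472]), 'qd': array([-1.02745941e-03, -2.02499099e-03, -1.05769831e-03, -2.79686306e-03,
        4.51392474e-05,  1.78463036e-03, -2.61939806e-04]), 'tau': array([ 3.69599889e-03, -5.64527607e+01,  1.23079486e+00, -1.93970400e+01,
        1.13285246e-02,  5.43694725e-03,  4.57784040e-05]), 'eef_pos': array([ 214.06338448, -613.15182121,  230.49011578]), 'tool_rot': array([-3.13989380e+00,  2.20405954e-06,  3.35797023e-01]), 'force': array([-0.65364578,  0.74334873,  0.04993925]), 'torque': array([0.0056039 , 0.01013497, 0.01921918]), 'gripper_force': 0.0, 'width': 85.08239672175165} 18.700000000000003
```

View pics/top0.png

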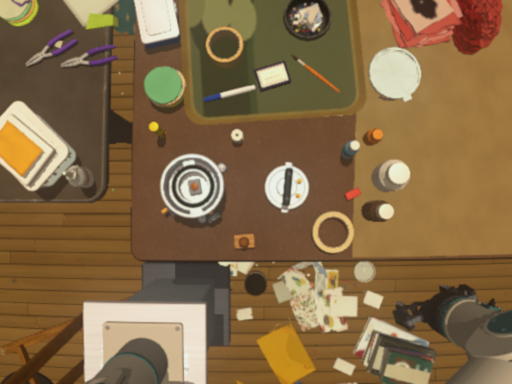

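View pics/side0.png

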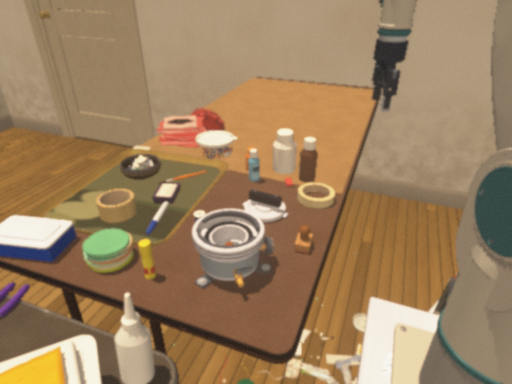

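The top view shows the pot at about (194,187), the lid at (287,187) with its bar almost vertical in the picture. In the side view the pot is at about (230,243) and the lid at (265,207). Next I enlarge both.

Run:
```python
import cv2,numpy as np
t=cv2.imread("pics/top0.png"); s=cv2.imread("pics/side0.png")
a=cv2.resize(t[145:230,150:250],None,fx=4,fy=4,interpolation=cv2.INTER_CUBIC)
b=cv2.resize(t[145:230,240:340],None,fx=4,fy=4,interpolation=cv2.INTER_CUBIC)
c=cv2.resize(s[195:295,180:280],None,fx=2.5,fy=2.5,interpolation=cv2.INTER_CUBIC)
d=cv2.resize(s[180:230,230:310],None,fx=4,fy=4,interpolation=cv2.INTER_CUBIC)
o=np.zeros((600,800,3),np.uint8); o[:340,:400]=a;o[:340,400:]=b;o[345:595,:250]=c;o[345:545,300:620]=d
cv2.imwrite("pics/crop.png",o)
```

```text
(no output)
```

View pics/crop.png

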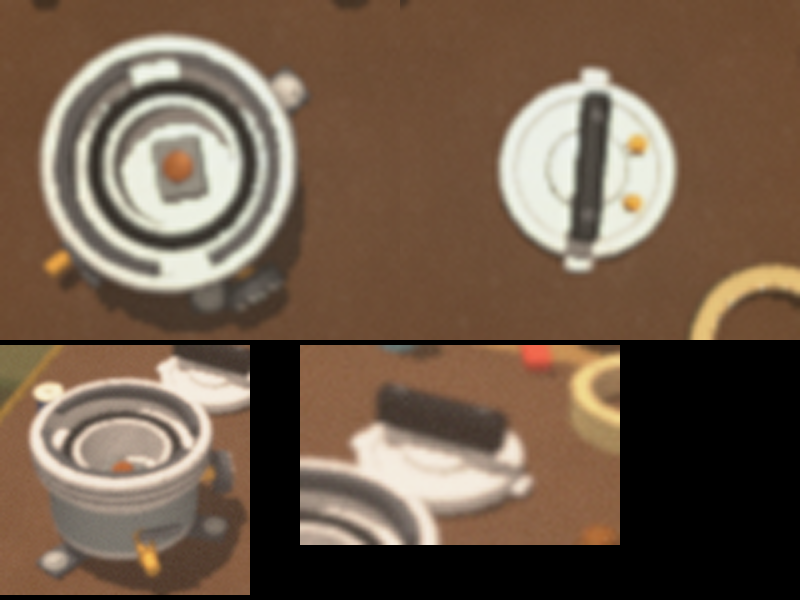

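The crop shows the pot with light gaps at about crop (155,70) and (186,262), giving a pot yaw near +9°. The lid's bar runs from (597,95) to (585,240), giving a lid yaw near -5°. Now I measure these with code.

```bash
cat > h.py <<'E'
import numpy as np,cv2
from cell import ctrl
C={n:ctrl.calibration(n) for n in("top","side")}
def rays(n,p):
    c=C[n];u=cv2.undistortPoints(np.float64(p).reshape(-1,1,2),c["mtx"],c["distortion"])[:,0]
    d=np.c_[u,np.ones(len(u))]@c["R"]; return -c["R"].T@c["t"],d
def plane(n,p,z):
    o,d=rays(n,p); return o+d*((z-o[2])/d[:,2])[:,None]
def tri(pt,ps):
    A=[];b=[]
    for n,p in(("top",pt),("side",ps)):
        o,d=rays(n,p); d=d[0]/np.linalg.norm(d[0]); M=np.eye(3)-np.outer(d,d);A.append(M);b.append(M@o)
    x=np.linalg.solve(A[0]+A[1],b[0]+b[1]); return x,np.linalg.norm(A[0]@x-b[0]),np.linalg.norm(A[1]@x-b[1])
def proj(n,X):
    c=C[n];return cv2.projectPoints(np.float64(X).reshape(-1,1,3),cv2.Rodrigues(c["R"])[0],c["t"],c["mtx"],c["distortion"])[0][:,0]
def circ(P):
    A=np.c_[2*P,np.ones(len(P))];s=np.linalg.lstsq(A,(P**2).sum(1),rcond=None)[0];return s[:2],np.sqrt(s[2]+s[:2]@s[:2])
def rcirc(P):
    for _ in range(8):
        c,r=circ(P); e=abs(np.linalg.norm(P-c,axis=1)-r); P=P[e<max(1.2,np.quantile(e,.9))]
    return c,r,len(P)
def big(m,box):
    k=np.zeros_like(m);x0,y0,x1,y1=box;k[y0:y1,x0:x1]=m[y0:y1,x0:x1]
    n,l,s,_=cv2.connectedComponentsWithStats(k);return np.uint8(l==1+np.argmax(s[1:,4]))*255
def cnt(m): return max(cv2.findContours(m,cv2.RETR_EXTERNAL,cv2.CHAIN_APPROX_NONE)[0],key=len)[:,0]
def edge(P): # sub-pixel not needed
    return P
E
python3 - <<'E'
from h import *
t=cv2.imread("pics/top0.png");s=cv2.imread("pics/side0.png")
def white(i,v): 
    h=cv2.cvtColor(i,cv2.COLOR_BGR2HSV);return np.uint8((h[...,2]>v)&(h[...,1]<60))*255
def dark(i,v): return np.uint8(i.max(2)<v)*255
# pot
w=big(white(t,165),(155,148,232,225));P=plane("top",cnt(w),98)[:,:2];cp,r,n=rcirc(P);print("pot top rim",cp,r,n)
w2=big(white(s,165),(185,200,272,285));q=cnt(cv2.morphologyEx(w2,cv2.MORPH_CLOSE,np.ones((5,5))))
print("side bbox",cv2.boundingRect(q)); Q=plane("side",q,98)[:,:2];d=np.linalg.norm(Q-cp,axis=1);print("side rim",rcirc(Q[abs(d-74)<8]))
# gap profile
g=cv2.cvtColor(t,cv2.COLOR_BGR2GRAY).astype(np.float32)
a=np.radians(np.arange(0,360,1.));prof=0
for R in(58.5,60,61.5,63):
    p=proj("top",np.c_[cp[0]+R*np.cos(a),cp[1]+R*np.sin(a),98+0*a]).astype(np.float32);prof=prof+cv2.remap(g,p[:,:1],p[:,1:],1)[:,0]/4
print(np.int32(prof[::3]).tolist())
# lid
w=big(white(t,165),(255,155,315,218));P=plane("top",cnt(w),12)[:,:2];print("lid disc",rcirc(P))
bt=big(dark(t,95),(270,165,305,207));bs=big(dark(s,100),(243,185,292,210))
for n,m in(("top",bt),("side",bs)):
    print(n,cv2.minAreaRect(cnt(m)),[cv2.moments(m,True)[k]/cv2.moments(m,True)["m00"] for k in("m10","m01")])
mm=lambda m:[cv2.moments(m,True)[k]/cv2.moments(m,True)["m00"] for k in("m10","m01")]
print("bar tri",tri(mm(bt),mm(bs)))
B=plane("top",cv2.boxPoints(cv2.minAreaRect(cnt(bt))),54);print("bar box z54",B[:,:2])
vx=cv2.fitLine(plane("top",np.argwhere(bt)[:,::-1],54)[:,:2].astype(np.float32),cv2.DIST_L2,0,.01,.01).ravel();print(np.degrees(np.arctan2(vx[1],vx[0])),vx)
E
```

```text
pot top rim [ 445.21409326 -139.23677381] 72.765927079292 163
side bbox (192, 200, 80, 54)
side rim (array([ 441.73468096, -137.5018512 ]), np.float64(74.33370066739701), 99)
[156, 154, 144, 137, 141, 146, 143, 128, 105, 99, 100, 103, 104, 104, 106, 103, 100, 100, 98, 96, 94, 95, 94, 95, 95, 96, 95, 96, 94, 92, 92, 91, 91, 93, 94, 93, 94, 95, 98, 96, 98, 98, 97, 97, 99, 100, 100, 102, 105, 107, 107, 106, 106, 111, 115, 114, 114, 115, 128, 191, 231, 234, 235, 235, 235, 236, 236, 225, 165, 123, 118, 122, 123, 120, 120, 119, 119, 121, 123, 122, 122, 118, 118, 119, 117, 119, 120, 121, 120, 121, 121, 123, 120, 114, 113, 113, 112, 114, 112, 111, 111, 111, 111, 113, 116, 113, 113, 112, 111, 109, 108, 111, 113, 109, 106, 107, 108, 110, 123, 146]
lid disc (array([ 445.24660625, -365.15315665]), np.float64(54.06240208284148), 103)
top ((286.95281982421875, 186.49551391601562), (6.2574005126953125, 35.6008186340332), 5.440331935882568) [287.0238095238095, 186.61428571428573]
side ((264.5294189453125, 197.8823699951172), (32.49977493286133, 9.701424598693848), 14.03624439239502) [264.6819672131148, 197.92131147540982]
bar tri (array([ 442.95153587, -364.59949351,   42.8333068 ]), np.float64(1.0407372018507757), np.float64(1.0407372018507217))
bar box z54 [[ 401.71198155 -351.56062679]
 [ 487.25140966 -360.03799528]
 [ 485.80824113 -375.09293732]
 [ 400.26589926 -366.55569414]]
-6.1212115 [ 9.9429852e-01 -1.0663218e-01  4.4341565e+02 -3.6346582e+02]
```

Emit:
{"op": "carry_out", "data": {
  "deltas": [0, 0, 0, 0.03, -0.016, 0, -1, 0, 0, 0, 0.03, -0.016, 0, -1, 0, 0, 0, 0.03, -0.016, 0, -1, 0, 0, 0, 0.03, -0.016, 0, -1, 0, 0, 0, 0.03, -0.016, 0, -1, 0, 0, 0, 0.03, -0.016, 0, -1, 0, 0, 0, 0.03, -0.016, 0, -1, 0, 0, 0, 0.03, -0.016, 0, -1, 0, 0, 0, 0.03, -0.016, 0, -1, 0, 0, 0, 0.029, -0.015, 0, -1, 0, 0, 8.3, 0, 0, 0, -1, 0, 0, 8.3, 0, 0, 0, -1]
}}

```text
clock: 1.6
eef_pos: [444.3, -364.4, 230.9]
tool_rot: [-3.141, 0.001, 0.043]
force: [0.3, 0.4, -0.2]
width: 85.3
gripper_force: 0.0
```

Emit:
{"op": "carry_out", "data": {
  "deltas": [0, 0, 8.3, 0, 0, 0, -1, 0, 0, 0, 0, 0, 0.04, -1, 0, 0, 0, 0, 0, 0.04, -1, 0, 0, 0, 0, 0, 0.04, -1, 0, 0, 0, 0, 0, 0, -1, 0, 0, 0, 0, 0, 0, -1]
}}

```text
clock: 2.35
eef_pos: [444.7, -365.7, 112.4]
tool_rot: [3.141, -0.001, -0.099]
force: [0.4, 0.1, 0.1]
width: 85.1
gripper_force: 0.0
```

Run:
```python
from h import *
s=ctrl.read_state();print(s["clock"],s["eef_pos"],np.degrees(s["tool_rot"]),s["force"],s["qpos"])
o=np.zeros((600,700,3),np.uint8);t=ctrl.get_image("top")[:,:,::-1];q=ctrl.get_image("side")[:,:,::-1]
cv2.imwrite("pics/t1.png",t);cv2.imwrite("pics/s1.png",q)
o[:300,:700]=cv2.resize(t[130:250,160:440],(700,300));o[300:,:600]=cv2.resize(q[100:250,180:330],(600,300))
cv2.imwrite("pics/c1.png",o)
```

```text
2.35 [ 444.67415367 -365.66323221  112.35316713] [ 1.79952062e+02 -6.72580118e-02 -5.67199785e+00] [0.44641984 0.09839596 0.09617391] [ 0.56266378  0.68163713  0.11994278  1.83992799 -0.12886656  0.62605831
 -0.90929408]
```

View pics/c1.png

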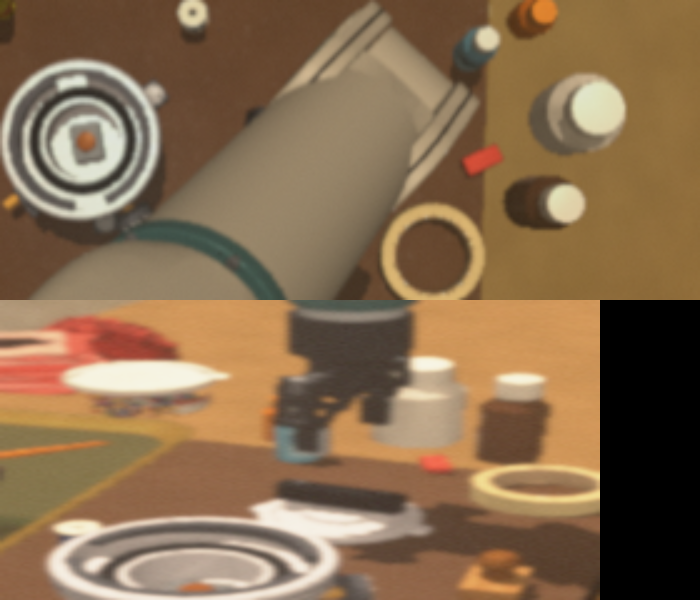

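The arm is over the lid; in the side crop the fingers (x≈305 and 378) straddle the bar's middle (342,495). I'll descend and grip.

Emit:
{"op": "carry_out", "data": {
  "deltas": [0, 0, 0, 0, 0, 0.02, -1, 0, 0, 0, 0, 0, 0.02, -1, 0, 0, 0, 0, 0, 0.02, -1, 0, 0, 0, 0, 0, 0.015, -1, 0, 0, 0, 0, 0, 0.012, -1, 0, 0, 0, 0, 0, 0, -1]
}}

```text
clock: 3.2
eef_pos: [444.0, -364.8, 23.9]
tool_rot: [-3.141, 0.001, -0.099]
force: [-0.1, 0.6, -0.2]
width: 85.6
gripper_force: 0.0
```

Emit:
{"op": "carry_out", "data": {
  "deltas": [0, 0, 0, 0, 0, 0, 1, 0, 0, 0, 0, 0, 0, 1, 0, 0, 0, 0, 0, 0, 1, 0, 0, 0, 0, 0, 0, 1, 0, 0, 0, 0, 0, 0, 1, 0, 0, 0, 0, 0, 0, 1, 0, 0, 0, 0, 0, 0, 1]
}}

```text
clock: 4.08
eef_pos: [444.4, -365.3, 24.7]
tool_rot: [3.141, -0.001, -0.099]
force: [-1.6, 0.3, 5.5]
width: 17.1
gripper_force: 60.2
```

```bash
cat > st.py <<'E'
from h import *
s=ctrl.read_state();np.set_printoptions(precision=2,suppress=True)
print(s["clock"],s["eef_pos"],np.degrees(s["tool_rot"]),"F",s["force"],"T",s["torque"],s["width"],s["gripper_force"],s["qpos"])
E
python3 st.py
```

```text
4.075 [ 444.36 -365.34   24.72] [179.97  -0.04  -5.67] F [-1.56  0.3   5.46] T [0.03 0.06 0.02] 17.051853402263184 60.21562457084656 [ 0.58  0.82  0.09  1.88 -0.15  0.45 -0.89]
```

Emit:
{"op": "carry_out", "data": {
  "deltas": [0, 0, 0, 0, 0, -0.01, 1, 0, 0, 0, 0, 0, -0.025, 1, 0, 0, 0, 0, 0, -0.025, 1, 0, 0, 0, 0, 0, -0.025, 1, 0, 0, 0, 0, 0, -0.025, 1, 0, 0, 0, 0, 0, -0.02, 1, 0, 0, 0, 0, 0, -0.005, 1, 0, 0, 0, 0, 0, 0, 1, 0, 0, 0, 0, 0, 0, 1]
}}

```text
clock: 5.2
eef_pos: [443.5, -364.4, 158.2]
tool_rot: [-3.14, 0.002, -0.099]
force: [0.0, 0.4, -5.1]
width: 17.0
gripper_force: 59.2
```

Emit:
{"op": "carry_out", "data": {
  "deltas": [0, 0, 0, -0.001, -0.0108, 0, 1, 0, 0, 0, -0.0023, -0.0225, 0, 1, 0, 0, 0, -0.0025, -0.0245, 0, 1, 0, 0, 0, -0.0025, -0.0245, 0, 1, 0, 0, 0, -0.0025, -0.0245, 0, 1, 0, 0, 0, -0.0025, -0.0245, 0, 1, 0, 0, 0, -0.0025, -0.0245, 0, 1, 0, 0, 0, -0.0025, -0.0245, 0, 1, 0, 0, 0, -0.0025, -0.0245, 0, 1, 0, 0, 0, -0.0021, -0.021, 0, 1, 0, 0, -6, 0, 0, 0, 1, 0, 0, -6, 0, 0, 0, 1]
}}

```text
clock: 6.7
eef_pos: [443.3, -136.8, 159.1]
tool_rot: [-3.141, 0.001, 0.116]
force: [0.1, 0.2, -4.6]
width: 17.3
gripper_force: 59.2
```

Emit:
{"op": "carry_out", "data": {
  "deltas": [0, 0, -3.5, 0, 0, 0, 1, 0, 0, 0, 0, 0, 0, 1, 0, 0, 0, 0, 0, 0, 1]
}}

```text
clock: 7.08
eef_pos: [443.4, -137.8, 159.2]
tool_rot: [-3.141, 0.0, 0.171]
force: [-0.3, 0.1, -5.0]
width: 16.9
gripper_force: 59.2
```

```bash
python3 st.py
python3 - <<'E'
from h import *
t=ctrl.get_image("top")[:,:,::-1];q=ctrl.get_image("side")[:,:,::-1]
cv2.imwrite("pics/t2.png",t);cv2.imwrite("pics/s2.png",q)
o=np.zeros((600,800,3),np.uint8)
o[:,:360]=cv2.resize(q[150:300,190:280],(360,600),interpolation=2);o[:400,370:770]=cv2.resize(t[140:240,150:250],(400,400))
cv2.imwrite("pics/c2.png",o)
E
```

```text
7.075 [ 443.43 -137.78  159.22] [-179.98    0.01    9.79] F [-0.33  0.15 -5.03] T [-0.   -0.02  0.02] 16.9160597841768 59.23018276691437 [ 0.18  0.48  0.08  2.1  -0.07  0.57 -1.09]
```

View pics/c2.png

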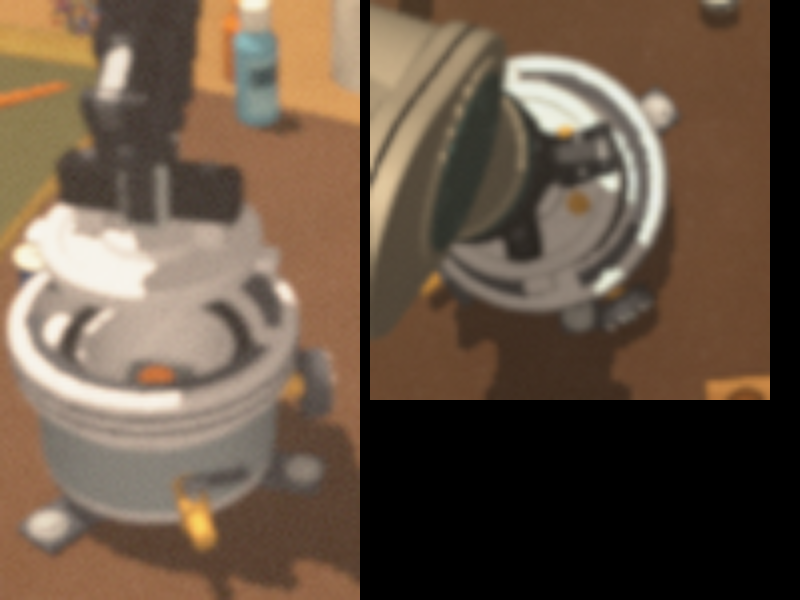

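The lid hangs level over the pot, centred to about 1 mm: in the side crop its lugs are at x=28 and 275, against the rim at 8 and 298. Now I lower it gently.

Emit:
{"op": "carry_out", "data": {
  "deltas": [0, 0, 0, 0, 0, 0.012, 1, 0, 0, 0, 0, 0, 0.012, 1, 0, 0, 0, 0, 0, 0.006, 1, 0, 0, 0, 0, 0, 0.003, 1, 0, 0, 0, 0, 0, 0, 1]
}}

```text
clock: 7.8
eef_pos: [443.6, -138.1, 126.1]
tool_rot: [-3.141, 0.0, 0.172]
force: [0.6, -0.4, -3.8]
width: 17.2
gripper_force: 59.2
```

Emit:
{"op": "carry_out", "data": {
  "deltas": [0, 0, 0, 0, 0, 0.002, 1, 0, 0, 0, 0, 0, 0.002, 1]
}}

```text
clock: 8.05
eef_pos: [443.8, -138.2, 122.5]
tool_rot: [3.141, -0.001, 0.172]
force: [-0.0, 1.0, -4.0]
width: 17.2
gripper_force: 59.2
```

Emit:
{"op": "carry_out", "data": {
  "deltas": [0, 0, 0, 0, 0, 0.0015, 1, 0, 0, 0, 0, 0, 0, 1]
}}

```text
clock: 8.3
eef_pos: [443.5, -138.1, 120.7]
tool_rot: [-3.142, 0.0, 0.172]
force: [-0.2, -0.1, -4.7]
width: 16.8
gripper_force: 59.2
```

```bash
python3 st.py
```

```text
8.3 [ 443.54 -138.07  120.74] [-179.99    0.01    9.84] F [-0.2  -0.14 -4.66] T [-0.01 -0.02 -0.01] 16.771562724378143 59.18458878993988 [ 0.19  0.55  0.07  2.13 -0.08  0.46 -1.08]
```

Emit:
{"op": "carry_out", "data": {
  "deltas": [0, 0, 0, 0, 0, 0.0015, 1, 0, 0, 0, 0, 0, 0, 1]
}}

```text
clock: 8.55
eef_pos: [443.6, -138.1, 119.2]
tool_rot: [-3.142, 0.0, 0.172]
force: [-0.6, 0.3, -4.3]
width: 17.1
gripper_force: 59.2
```

Emit:
{"op": "carry_out", "data": {
  "deltas": [0, 0, 0, 0, 0, 0.0015, 1, 0, 0, 0, 0, 0, 0, 1]
}}

```text
clock: 8.8
eef_pos: [443.6, -138.1, 117.7]
tool_rot: [-3.142, 0.0, 0.172]
force: [0.5, 0.0, -4.6]
width: 17.0
gripper_force: 59.2
```

Emit:
{"op": "carry_out", "data": {
  "deltas": [0, 0, 0, 0, 0, 0.001, 1, 0, 0, 0, 0, 0, 0, 1]
}}

```text
clock: 9.05
eef_pos: [443.6, -138.1, 116.8]
tool_rot: [-3.142, 0.0, 0.172]
force: [-0.2, -0.9, -4.0]
width: 16.8
gripper_force: 59.2
```

Emit:
{"op": "carry_out", "data": {
  "deltas": [0, 0, 0, 0, 0, 0.0015, 1, 0, 0, 0, 0, 0, 0.001, 1, 0, 0, 0, 0, 0, 0, 1]
}}

```text
clock: 9.43
eef_pos: [443.5, -138.1, 114.2]
tool_rot: [-3.141, 0.0, 0.172]
force: [0.4, -0.6, -4.2]
width: 17.1
gripper_force: 59.2
```

Emit:
{"op": "carry_out", "data": {
  "deltas": [0, 0, 0, 0, 0, 0.0015, 1, 0, 0, 0, 0, 0, 0.001, 1, 0, 0, 0, 0, 0, 0, 1]
}}

```text
clock: 9.8
eef_pos: [443.5, -138.1, 111.7]
tool_rot: [-3.141, 0.0, 0.172]
force: [0.2, 0.1, -4.2]
width: 17.5
gripper_force: 59.2
```

Emit:
{"op": "carry_out", "data": {
  "deltas": [0, 0, 0, 0, 0, 0.0015, 1, 0, 0, 0, 0, 0, 0.001, 1, 0, 0, 0, 0, 0, 0, 1]
}}

```text
clock: 10.18
eef_pos: [443.5, -138.1, 109.2]
tool_rot: [-3.141, 0.0, 0.172]
force: [-0.3, -0.6, -4.2]
width: 17.3
gripper_force: 59.2
```

Free so far. Now I feel for the seal.

Emit:
{"op": "carry_out", "data": {
  "deltas": [0, 0, 0, 0, 0, 0.001, 1, 0, 0, 0, 0, 0, 0, 1, 0, 0, 0, 0, 0, 0, 1]
}}

```text
clock: 10.55
eef_pos: [443.6, -138.1, 108.3]
tool_rot: [3.142, -0.0, 0.172]
force: [-0.2, 0.5, -4.2]
width: 16.8
gripper_force: 59.2
```

Emit:
{"op": "carry_out", "data": {
  "deltas": [0, 0, 0, 0, 0, 0.001, 1, 0, 0, 0, 0, 0, 0, 1, 0, 0, 0, 0, 0, 0, 1]
}}

```text
clock: 10.92
eef_pos: [443.6, -138.1, 107.3]
tool_rot: [-3.142, 0.0, 0.172]
force: [0.9, -0.3, -4.1]
width: 17.7
gripper_force: 59.2
```

Emit:
{"op": "carry_out", "data": {
  "deltas": [0, 0, 0, 0, 0, 0.0007, 1, 0, 0, 0, 0, 0, 0, 1, 0, 0, 0, 0, 0, 0, 1]
}}

```text
clock: 11.3
eef_pos: [443.6, -138.1, 106.6]
tool_rot: [-3.142, 0.0, 0.172]
force: [-0.2, 0.0, -4.1]
width: 17.0
gripper_force: 59.2
```

```bash
python3 st.py
```

```text
11.3 [ 443.59 -138.1   106.62] [-180.      0.      9.84] F [-0.16  0.02 -4.11] T [ 0.01 -0.06 -0.08] 17.00178122465081 59.238876700401306 [ 0.2   0.58  0.06  2.14 -0.08  0.43 -1.07]
```

Emit:
{"op": "carry_out", "data": {
  "deltas": [0, 0, 0, 0, 0, 0.0007, 1, 0, 0, 0, 0, 0, 0, 1, 0, 0, 0, 0, 0, 0, 1]
}}

```text
clock: 11.68
eef_pos: [443.6, -138.1, 106.1]
tool_rot: [3.142, -0.0, 0.172]
force: [-1.0, 1.6, -0.0]
width: 16.7
gripper_force: 59.9
```

Emit:
{"op": "carry_out", "data": {
  "deltas": [0, 0, 0, 0, 0, 0.0007, 1, 0, 0, 0, 0, 0, 0, 1, 0, 0, 0, 0, 0, 0, 1]
}}

```text
clock: 12.05
eef_pos: [443.7, -138.1, 105.6]
tool_rot: [3.142, -0.0, 0.172]
force: [-2.3, 1.3, 5.5]
width: 17.4
gripper_force: 60.6
```

Emit:
{"op": "carry_out", "data": {
  "deltas": [0, 0, 0, 0, 0, 0.0005, 1, 0, 0, 0, 0, 0, 0, 1, 0, 0, 0, 0, 0, 0, 1]
}}

```text
clock: 12.42
eef_pos: [443.7, -138.1, 105.4]
tool_rot: [3.141, -0.0, 0.172]
force: [-2.8, 0.2, 8.0]
width: 17.4
gripper_force: 61.0
```

Contact with the seal came at TCP z ≈ 106.4. I ease off to carry only the lid's weight, then twist clockwise in small steps.

Emit:
{"op": "carry_out", "data": {
  "deltas": [0, 0, 0, 0, 0, -0.0008, 1, 0, 0, 4, 0, 0, 0, 1, 0, 0, 4, 0, 0, 0, 1, 0, 0, 0, 0, 0, 0, 1]
}}

```text
clock: 12.92
eef_pos: [444.5, -138.4, 105.8]
tool_rot: [3.141, -0.002, 0.032]
force: [0.7, 0.5, 2.7]
width: 16.9
gripper_force: 60.3
```

```bash
python3 st.py
```

```text
12.925 [ 444.47 -138.36  105.81] [179.96  -0.1    1.85] F [0.73 0.51 2.73] T [-0.01 -0.04 -0.06] 16.916435663968645 60.305771827697754 [ 0.17  0.58  0.1   2.14 -0.13  0.42 -1.16]
```

Emit:
{"op": "carry_out", "data": {
  "deltas": [0, 0, 4, 0, 0, 0, 1, 0, 0, 4, 0, 0, 0, 1, 0, 0, 0, 0, 0, 0, 1]
}}

```text
clock: 13.3
eef_pos: [444.3, -138.3, 105.8]
tool_rot: [3.141, -0.001, -0.106]
force: [0.2, 0.1, 3.8]
width: 17.0
gripper_force: 60.4
```

```bash
python3 st.py
```

```text
13.3 [ 444.26 -138.33  105.76] [179.98  -0.08  -6.09] F [0.24 0.13 3.77] T [-0.04 -0.05 -0.15] 17.015755238287674 60.38715720176697 [ 0.15  0.59  0.14  2.14 -0.18  0.43 -1.25]
```

Emit:
{"op": "carry_out", "data": {
  "deltas": [0, 0, 3, 0, 0, -0.0004, 1, 0, 0, 3, 0, 0, 0, 1, 0, 0, 0, 0, 0, 0, 1]
}}

```text
clock: 13.68
eef_pos: [443.6, -138.1, 105.9]
tool_rot: [3.142, -0.0, -0.213]
force: [0.5, 0.1, 2.4]
width: 17.1
gripper_force: 60.2
```

```bash
python3 st.py
```

```text
13.675 [ 443.63 -138.07  105.88] [180.    -0.   -12.22] F [0.5  0.11 2.35] T [-0.02 -0.05 -0.08] 17.065028735862256 60.17491936683655 [ 0.13  0.59  0.16  2.14 -0.22  0.43 -1.32]
```

Emit:
{"op": "carry_out", "data": {
  "deltas": [0, 0, 2.5, 0, 0, 0, 1, 0, 0, 2.5, 0, 0, 0, 1, 0, 0, 0, 0, 0, 0, 1]
}}

```text
clock: 14.05
eef_pos: [443.6, -138.0, 105.9]
tool_rot: [3.142, 0.0, -0.301]
force: [-0.2, 0.2, 1.5]
width: 16.8
gripper_force: 60.2
```

```bash
python3 st.py
```

```text
14.05 [ 443.57 -138.04  105.89] [180.     0.01 -17.22] F [-0.2   0.21  1.48] T [ 0.02 -0.06 -0.04] 16.806585481516127 60.157620906829834 [ 0.11  0.59  0.19  2.14 -0.25  0.43 -1.38]
```

Emit:
{"op": "carry_out", "data": {
  "deltas": [0, 0, 2.5, 0, 0, 0, 1, 0, 0, 2.5, 0, 0, 0, 1, 0, 0, 0, 0, 0, 0, 1]
}}

```text
clock: 14.42
eef_pos: [443.6, -138.1, 105.9]
tool_rot: [3.141, 0.0, -0.388]
force: [-0.2, 0.2, 2.7]
width: 17.1
gripper_force: 60.1
```

```bash
python3 st.py
```

```text
14.425 [ 443.57 -138.1   105.88] [179.99   0.   -22.24] F [-0.22  0.25  2.72] T [ 0.01 -0.04 -0.11] 17.077174070904913 60.14183521270752 [ 0.1   0.59  0.21  2.14 -0.28  0.43 -1.43]
```

Emit:
{"op": "carry_out", "data": {
  "deltas": [0, 0, 2, 0, 0, 0, 1, 0, 0, 2, 0, 0, 0, 1, 0, 0, 0, 0, 0, 0, 1]
}}

```text
clock: 14.8
eef_pos: [443.4, -138.2, 105.8]
tool_rot: [3.141, 0.0, -0.458]
force: [0.2, -0.3, -0.6]
width: 16.9
gripper_force: 59.8
```

```bash
python3 st.py
```

```text
14.8 [ 443.41 -138.17  105.77] [179.98   0.02 -26.22] F [ 0.21 -0.29 -0.58] T [-0.12  0.01  0.03] 16.85404534276714 59.767826199531555 [ 0.08  0.59  0.23  2.14 -0.3   0.44 -1.48]
```

The ramps began to bite at yaw ≈ -23.5°. I keep twisting to about -39° and let the hand sink 0.08 mm per degree.

Emit:
{"op": "carry_out", "data": {
  "deltas": [0, 0, 2, 0, 0, 0.0002, 1, 0, 0, 2, 0, 0, 0.0002, 1, 0, 0, 0, 0, 0, 0, 1]
}}

```text
clock: 15.18
eef_pos: [443.5, -138.1, 105.5]
tool_rot: [3.141, 0.0, -0.528]
force: [-0.5, -0.8, 0.9]
width: 17.0
gripper_force: 59.8
```

```bash
python3 st.py
```

```text
15.175 [ 443.48 -138.11  105.48] [179.99   0.01 -30.23] F [-0.48 -0.83  0.87] T [-0.14  0.05  0.04] 17.022886437882825 59.83287870883942 [ 0.07  0.6   0.25  2.14 -0.33  0.44 -1.52]
```

Emit:
{"op": "carry_out", "data": {
  "deltas": [0, 0, 2, 0, 0, 0.0002, 1, 0, 0, 2, 0, 0, 0.0002, 1, 0, 0, 0, 0, 0, 0, 1]
}}

```text
clock: 15.55
eef_pos: [443.7, -138.0, 105.2]
tool_rot: [-3.141, -0.0, -0.597]
force: [-0.7, -0.6, 0.5]
width: 16.9
gripper_force: 60.1
```

```bash
python3 st.py
```

```text
15.55 [ 443.69 -138.04  105.18] [-179.99   -0.01  -34.23] F [-0.72 -0.64  0.48] T [0.   0.12 0.11] 16.945201402902676 60.128417015075684 [ 0.06  0.6   0.27  2.14 -0.35  0.44 -1.57]
```

Emit:
{"op": "carry_out", "data": {
  "deltas": [0, 0, 2, 0, 0, 0.0002, 1, 0, 0, 2, 0, 0, 0.0002, 1, 0, 0, 0, 0, 0, 0, 1, 0, 0, 0, 0, 0, 0, 1]
}}

```text
clock: 16.05
eef_pos: [443.9, -138.1, 104.9]
tool_rot: [-3.141, -0.001, -0.667]
force: [0.3, 0.3, 5.5]
width: 17.3
gripper_force: 60.6
```

```bash
for i in 1; do python3 st.py;done
```

```text
16.05 [ 443.91 -138.09  104.88] [-179.97   -0.03  -38.2 ] F [0.31 0.27 5.51] T [0.06 0.09 0.18] 17.34528792963183 60.574790239334106 [ 0.05  0.6   0.28  2.14 -0.38  0.44 -1.61]
```

Emit:
{"op": "carry_out", "data": {
  "deltas": [0, 0, 1.5, 0, 0, -0.0001, 1, 0, 0, 1.5, 0, 0, 0, 1, 0, 0, 0, 0, 0, 0, 1, 0, 0, 0, 0, 0, 0, 1]
}}

```text
clock: 16.55
eef_pos: [443.8, -138.1, 104.7]
tool_rot: [-3.142, -0.0, -0.719]
force: [1.0, 0.3, 0.7]
width: 17.2
gripper_force: 60.1
```

```bash
python3 st.py
```

```text
16.55 [ 443.77 -138.1   104.72] [-180.     -0.01  -41.18] F [1.02 0.28 0.73] T [-0.05 -0.19  0.36] 17.17868580891944 60.07459580898285 [ 0.04  0.6   0.3   2.14 -0.4   0.45 -1.64]
```

Firmly snug: torque is about 0.4 N m and the lid has been drawn down about 1.3 mm since the bite. Release and withdraw.

Emit:
{"op": "carry_out", "data": {
  "deltas": [0, 0, 0, 0, 0, 0, -0.2, 0, 0, 0, 0, 0, 0, -1, 0, 0, 0, 0, 0, 0, -1, 0, 0, 0, 0, 0, 0, -1, 0, 0, 0, 0, 0, 0, -1, 0, 0, 0, 0, 0, 0, -1]
}}

```text
clock: 17.3
eef_pos: [443.6, -138.1, 104.8]
tool_rot: [-3.142, -0.0, -0.719]
force: [0.5, -0.0, 0.3]
width: 85.5
gripper_force: 0.0
```

Emit:
{"op": "carry_out", "data": {
  "deltas": [0, 0, 0, 0, 0, -0.01, -1, 0, 0, 0, 0, 0, -0.02, -1, 0, 0, 0, 0, 0, -0.03, -1, 0, 0, 0, 0, 0, -0.03, -1, 0, 0, 0, 0, 0, -0.03, -1, 0, 0, 0, 0, 0, 0, -1, 0, 0, 0, 0, 0, 0, -1]
}}

```text
clock: 18.18
eef_pos: [443.2, -137.8, 224.7]
tool_rot: [-3.141, 0.0, -0.718]
force: [-0.6, -0.4, -0.6]
width: 85.6
gripper_force: 0.0
```

```bash
python3 st.py
python3 - <<'E'
from h import *
t=ctrl.get_image("top")[:,:,::-1];q=ctrl.get_image("side")[:,:,::-1]
o=np.zeros((600,800,3),np.uint8)
o[:,:400]=cv2.resize(q[150:300,185:285],(400,600),interpolation=2);o[:400,400:]=cv2.resize(t[140:240,150:250],(400,400))
cv2.imwrite("pics/c3.png",o)
E
```

```text
18.175 [ 443.24 -137.8   224.69] [-179.99    0.03  -41.15] F [-0.58 -0.39 -0.59] T [ 0.04 -0.01 -0.02] 85.55017229773895 0.0 [-0.09  0.41  0.45  2.03 -0.25  0.76 -1.77]
```

View pics/c3.png

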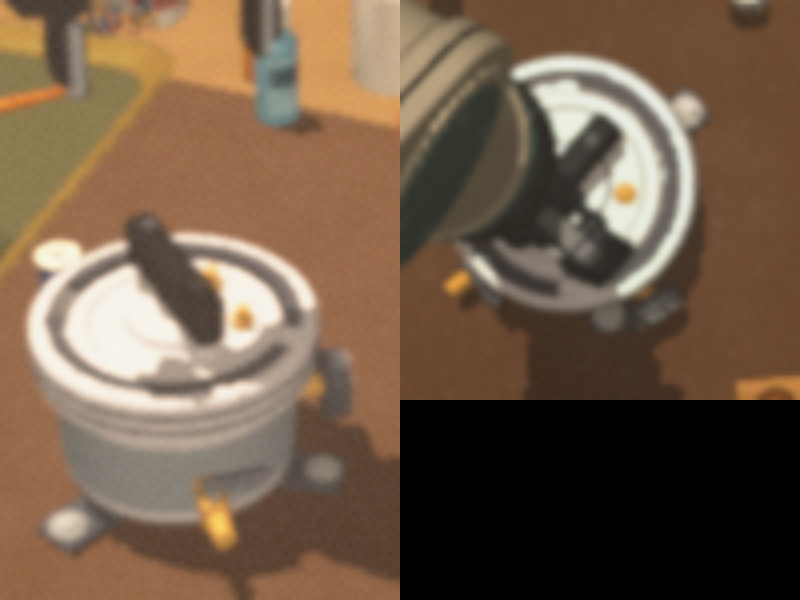

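The picture shows the lid seated level in the collar and twisted, the bar running from (145,225) to (205,335) in the side crop, with the gripper well clear. Handing in.

```bash
python3 -c "
from cell import ctrl
print(ctrl.finish_job())"
```

```text
the job is handed in; nothing more can be done
None
```

The lid is in the collar and twisted about 51° clockwise, roughly 18° past first bite, to an estimated 15–16 N clamp; it has been released and the job handed in at about 18 s, result not reported.

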